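Prop the tool chest open

ROBOT

A 7-joint arm with a two-finger parallel gripper is mounted at the origin on the work surface; the furniture and walls round the work are solid. World frame = base frame: x ahead of the robot, y to its left, z up, the work surface at z = 0. Lengths are in m, angles in rad, forces in N, time in s.
With the tool pointing down it reaches from about 0.425 to 0.825 m from the base axis. Payload 3.6 kg.
Tool frame: the origin (TCP) lies between the finger pads; the fingertips stand 19 mm ahead of it and the grasp point (between the pads) is the TCP (env.tip_extent is the distance from the TCP to the fingertips, in m); z points along the fingers, y is the line along which they close (so a half turn about z gives the same grasp; the last joint's range is limited). The gripper opens to 93 mm and grips with 3 to 60 N. Pads are 15 mm wide; open, the fingers measure 128 mm over their backs; the gripper's body (75 mm by 188 mm) begins 65 mm behind the grasp point.
Start: joints at [1.317, 0.615, -0.013, 1.423, 0.008, 1.103, -0.04], TCP at [0.147, -0.633, 0.238] pointing down, gripper open.
Joint ranges: [-3.12, 3.12], [-0.3, 2.06], [-1.34, 1.32], [0.26, 2.42], [-1.36, 4.5], [0.01, 1.98], [-2.84, 2.84]. Speed limits (rad/s): [2.79, 2.79, 3.14, 3.14, 3.14, 3.14, 3.14].

INTERFACE

Orientations are given as a unit quaternion [w, x, y, z].
In Python, from workcell import env gives the robot as it stands. The module is installed in compiled form; this text tells all that it offers.
- The arm moves only by the tool apply_moves, never from a script. Its argument "targets" is text: rows parted by semicolons, each of 7 numbers parted by spaces: the opening, from 0 (shut) to 1 (fully open), then the shift along the tool's x, y, z in cm, then the turn, a rotation vector about the tool's x, y, z in degrees. A call has 1 to 5 rows; each row is the pose to reach, as a shift and turn from the pose commanded when the call began, along the tool's axes at that moment; what a row does not reach only later rows make up. A row lasts 1/10 s, in which the tool goes at most 50 mm and 8.59 degrees, less where a joint would pass 70% of its speed; a pose out of reach is approached as far as the arm can. A call with a gripper value outside its range is refused whole. The fingers move at their own pace and stop on an object; "squeeze" is the grip in N (left out, the last holds). Time passes only in rows, so rows that repeat a pose let the fingers close. It gives the time, the measured TCP pose, the force, the opening and the grip force at its end, in the units of the state.
- env.state(): the state, without advancing time (a new reading comes with each control period).
- env.get_image(name): name is "scene" or "top"; returns a dict with "img" (420x560x3 uint8, red, green, blue), "fx", "fy", "cx", "cy" (pixels), "extrinsics" (4x4, takes a point from camera to world coordinates). Camera axes: x right, y down, z forward; pixel columns grow to the right and rows downward; lengths in m; the calibration is good to about 2 mm. A picture is of the moment at which its call begins. There is no depth.
- env.job_done(): hands the job in; it is judged then, once.
The state is a dict: "time_s": time; "qpos": joint angles; "joint_vel": joint speeds; "joint_torque": joint torques, N m; "ee_pos": TCP position; "tcp_rot": TCP orientation; "force": force on the tool from outside, world axes, zero at the start; "moment": the same for the moment, N m; "grip_width": opening from 0.0 (shut) to 1.0 (fully open); "grasp_force": force on a finger pad.
Only numpy, scipy, OpenCV 4.12 (cv2) and the standard library are available. Lean on these libraries where they do the work, as an engineer would, in place of code of your own. Each camera call takes 0.05 s, during which the arm holds its last target. There are 200 camera calls.

TASK

Open the green tool chest and leave its lid propped: swing the steel prop rod up out of its clip from below by its red sleeve, so that it carries the lid up with it, until its cross pin drops into the slot of the yellow rail on the lid, and leave the lid resting on the rod. Feel for the slot rather than forcing the rod once it is caught, do not let the lid slam, and leave the things standing around the chest where they are.

Things in the scene. Friction and masses are not known exactly. Their poses are not given: they have to be found in the camera images.
- chest: Green tool chest, fixed, 260 mm deep (its x), 180 wide (its y), walls 115 high. Origin: centre of its underside; z up, front towards its -x (the robot), yaw up to about 0.2 rad either way. The lid's hinge line runs along its y at x = +130, z = +116 mm. The prop rod swings along its right (-y) side in the plane y = -138 mm and is reached from outside, further along -y.
- lid: Flat green lid, 275 mm from hinge to front edge, 200 wide, 12 thick, 0.4 to 0.75 kg; it falls shut unless held. Origin: middle of the hinge line; underside = its plane z = 0, front edge at its x = -272 mm. It turns up about the chest's y axis: the tilt of its z axis from vertical is the opening angle (0 closed, at most 1.25 rad). A yellow rail runs outside its right edge.
- rail_line (a point): Point of the lid on the hinge line, in line with the yellow rail (24 mm wide, underside flush with the lid's). In the rail's underside is a slot 18 mm long, 12 deep, closed above; right behind it, towards the hinge, a stop hangs 6 mm below the underside. The rail was clamped by hand: the slot's middle lies anywhere from 173 to 217 mm from this point along the lid: find it by feel.
- prop_rod: Steel prop rod, 10 mm thick. Origin on its pivot, at x = +60, y = -138, z = +86 mm of the chest; it turns only about the chest's y axis there. The rod runs from its origin along its own -x, 175 mm to the axis of its end pin. The tilt of its z axis is the angle swung: 0 level in the clip, pointing to the chest's front; then up and back, at most 1.8 rad. It turns freely and falls if let go.
- pin_mid (a point): Middle of the 12 mm cross pin at the rod's end, bent 34 mm inward under the rail. Swung up, it meets the rail at about 0.14 rad, raises the lid (4 to 12 N at the sleeve) and slides along the rail towards the hinge until it drops into the slot, at rod angles of 0.7 to 1.4 rad; the stop blocks it hard about 0.1 rad further. Let down, it rests in the slot's front corner, lid open 0.35 to 0.9 rad.
- sleeve_mid (a point): Middle of the red hand sleeve on the prop rod: 16 mm thick, on the rod from 78 to 162 mm from its pivot; this point is on the rod's axis, 120 mm from the pivot. The chest's wall is 48 mm inward of it, the rail's outer side 11 mm inward. Because the lid rises close above it, hook or push it from below, from outside the chest, with the fingers tilted inward under the rod.
- clip (a point): The open-topped U clip on the chest's right side in which the rod lies at the start, 60 mm in front of the pivot; the point is on the rod's axis. The rod lifts out of it freely.
- finial: Turned wooden finial, 55 mm thick, 126 mm high, standing loose in front of the chest's left corner. Origin: centre of its underside.
- wax_tin: Round red and cream wax tin, 84 mm wide, 81 mm high, standing loose left of the chest. Origin: centre of its underside.
- spray_can: Spray can with a green cap, 59 mm thick, 225 mm high, standing loose left of the chest. Origin: centre of its underside.
- glue_bottle: Yellow glue bottle with a red cap, 57 mm thick, 178 mm high, standing loose at the front left. Origin: centre of its underside.

How it is judged:
By the outcome, as a careful person would: the job done as asked, in the order asked, and still so for the second after the job is handed in, with the robot touching nothing.
It also fails if it takes over 48 s, if anything falls off the work surface, if the arm or the gripper's body presses on something with over 40 N, if the wrist force passes 120 N, or if a joint passes its speed limit or range.

## Working session

There is one attempt and no reset: what is moved stays moved. The work goes in short steps, Python scripts to look and compute and a tool call to move; the robot and the scene stay as the last step left them, time stands still between calls to the robot, and variables do not carry over. Pictures are saved under pics/ and viewed, at most 10 in all, crops included, and the job is handed in when it is done.

Besides the shell and the picture viewer there is one more tool, called after ">>>" as a command line: name --argument value ..., lists and objects as JSON in quotes. apply_moves: Moves the arm, as the interface text tells. Its arguments: {"type":"object","properties":{"targets":{"type":"string"},"squeeze":{"type":"number"}},"required":["targets"]}

```bash
mkdir -p pics
python3 - <<'E'
from workcell import env
import cv2,numpy as np
for n in("scene","top"):
    d=env.get_image(n);cv2.imwrite(f"pics/{n}0.png",d["img"][:,:,::-1]);np.savez(f"{n}0.npz",**d)
    print(n,d["fx"],d["fy"],d["cx"],d["cy"]);print(np.round(d["extrinsics"],3))
s=env.state();print({k:np.round(v,3) for k,v in s.items()},env.tip_extent)
E
```

```text
scene 429.02574744247613 429.02574744247613 283.27503797154816 203.68187877058475
[[ 0.873  0.165 -0.459  0.957]
 [ 0.487 -0.346  0.802 -0.632]
 [-0.026 -0.924 -0.382  0.447]
 [ 0.     0.     0.     1.   ]]
top 463.30119969592386 463.30119969592386 276.21097636788363 210.95104024493222
[[-0.01  -0.995  0.102  0.446]
 [-1.     0.01  -0.004  0.08 ]
 [ 0.003 -0.102 -0.995  1.127]
 [ 0.     0.     0.     1.   ]]
{'time_s': np.float64(0.1), 'qpos': array([ 1.316,  0.616, -0.013,  1.425,  0.008,  1.103, -0.04 ]), 'joint_vel': array([ 0.001, -0.002, -0.001, -0.004, -0.   , -0.002,  0.001]), 'joint_torque': array([ 1.0000e-03, -4.6004e+01,  2.1000e-01, -1.6625e+01, -6.1000e-02,
        1.7000e-02,  0.0000e+00]), 'ee_pos': array([ 0.147, -0.633,  0.237]), 'tcp_rot': array([-0.001,  0.994,  0.114, -0.   ]), 'force': array([-0.347,  0.281,  0.047]), 'moment': array([ 0.008, -0.022, -0.033]), 'grasp_force': np.float64(0.0), 'grip_width': np.float64(0.998)} 0.019
```

View pics/scene0.png

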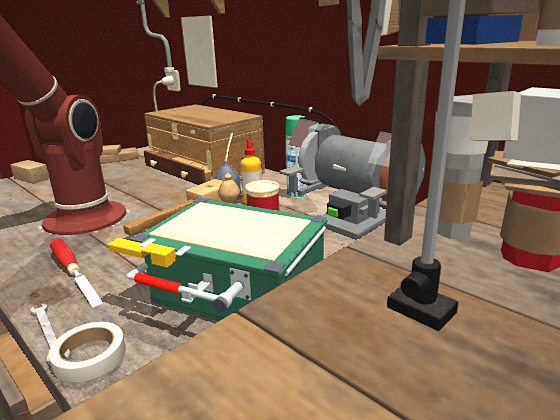

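View pics/top0.png

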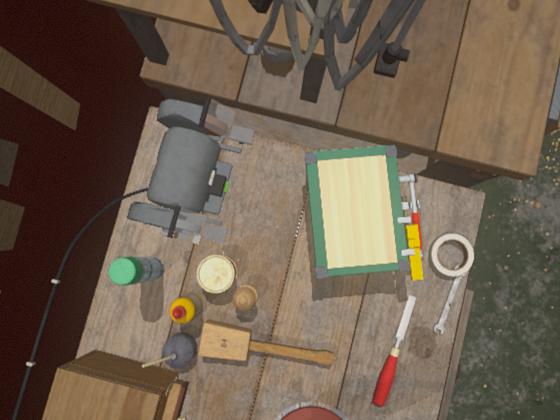

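The top view shows the chest lid with corners near (307,152), (398,147), (408,268) and (316,276). The yellow rail is at (413,250) and the red sleeve near (416,220). In the scene view the sleeve runs (136,280)–(182,290), and the rod pivot is at about (228,296).

```bash
cat > h.py <<'E'
import numpy as np,cv2
from scipy.spatial.transform import Rotation as R
def ray(d,uv):
    uv=np.atleast_2d(uv).astype(float);E=d["extrinsics"]
    v=np.c_[(uv[:,0]-d["cx"])/d["fx"],(uv[:,1]-d["cy"])/d["fy"],np.ones(len(uv))]@E[:3,:3].T
    return E[:3,3],v
def onz(d,uv,z):
    o,v=ray(d,uv);return o+v*((z-o[2])/v[:,2])[:,None]
def proj(d,P):
    E=d["extrinsics"];c=(np.atleast_2d(P)-E[:3,3])@E[:3,:3]
    return np.c_[c[:,0]/c[:,2]*d["fx"]+d["cx"],c[:,1]/c[:,2]*d["fy"]+d["cy"]]
def mask(d,lo,hi,box):
    m=cv2.inRange(cv2.cvtColor(d["img"],cv2.COLOR_RGB2HSV),lo,hi);k=np.zeros_like(m);x0,y0,x1,y1=box;k[y0:y1,x0:x1]=255
    return m&k
def pts(m): return np.argwhere(m>0)[:,::-1]
def chest(o,yaw): # returns func chest->world
    r=R.from_euler('z',yaw)
    return lambda p: r.apply(p)+o
E
python3 - <<'E'
from h import *
t=dict(np.load("top0.npz"));s=dict(np.load("scene0.npz"))
# lid by green mask on top view
g=pts(mask(t,(55,80,20),(90,255,255),(295,135,410,285)))
w=onz(t,g,.128)[:,:2].astype(np.float32)
r=cv2.minAreaRect(w);print("green rect",len(g),r,cv2.boxPoints(r).round(4).tolist())
c=onz(t,[(306,152),(398,147),(408,268),(316,276)],.128)[:,:2];print("corners",c.round(3).tolist())
y=pts(mask(t,(22,150,120),(32,255,255),(400,215,430,285)))
w=onz(t,y,.128)[:,:2].astype(np.float32);print("rail",len(y),cv2.minAreaRect(w))
rd=pts(mask(t,(0,150,80),(8,255,255),(400,190,430,240)));print("red top",len(rd),onz(t,rd,.09).mean(0),np.ptp(rd,0),rd.min(0))
rs=pts(mask(s,(0,150,80),(8,255,255),(120,265,195,305)));print("red scene",len(rs),rs.mean(0),rs.min(0),rs.max(0))
E
```

```text
green rect 1346 ((0.5491857528686523, -0.09759131073951721), (0.27023348212242126, 0.19592764973640442), 4.363959789276123) [[0.40700000524520874, -0.010200000368058681], [0.4219000041484833, -0.20559999346733093], [0.6913999915122986, -0.1850000023841858], [0.6765000224113464, 0.010400000028312206]]
corners [[0.678, 0.009], [0.687, -0.194], [0.422, -0.206], [0.408, -0.008]]
rail 591 ((0.4570085406303406, -0.22046054899692535), (0.11735499650239944, 0.025303497910499573), 3.6880226135253906)
red top 98 [ 0.52536613 -0.23928023  0.09      ] [ 9 26] [412 213]
red scene 478 [156.96443515 282.29079498] [134 273] [182 293]
```

Run:
```python
from h import *
t=dict(np.load("top0.npz"));s=dict(np.load("scene0.npz"))
f=chest(np.array([.5535,-.0985,0]),.072)
P=f(np.array([[60,-138,86],[-60,-138,86],[-18,-138,86],[-102,-138,86],[-142,-100,128],[-142,100,128],[133,-100,128],[133,100,128],[-164,-127,128],[-46,-127,128]])/1e3)
print(P.round(3))
for d,n in((t,'top'),(s,'scene')):
    q=proj(d,P);im=cv2.resize(d["img"][:,:,::-1],None,fx=2.,fy=2.)
    for a in q: cv2.drawMarker(im,tuple(int(x*2) for x in a),(255,0,255),0,10,1)
    x0,y0=(560,240) if n=='top' else (180,360)
    cv2.imwrite(f"pics/ov_{n}.png",im[y0:y0+360,x0:x0+(340 if n=='top' else 520)])
a=cv2.imread("pics/ov_top.png");b=cv2.imread("pics/ov_scene.png")
c=np.hstack([a,b]);cv2.imwrite("pics/ov.png",cv2.resize(c,None,fx=.92,fy=.92))
```

```text
[[ 0.623 -0.232  0.086]
 [ 0.504 -0.24   0.086]
 [ 0.545 -0.237  0.086]
 [ 0.462 -0.243  0.086]
 [ 0.419 -0.208  0.128]
 [ 0.405 -0.009  0.128]
 [ 0.693 -0.189  0.128]
 [ 0.679  0.011  0.128]
 [ 0.399 -0.237  0.128]
 [ 0.517 -0.228  0.128]]
```

View pics/ov.png

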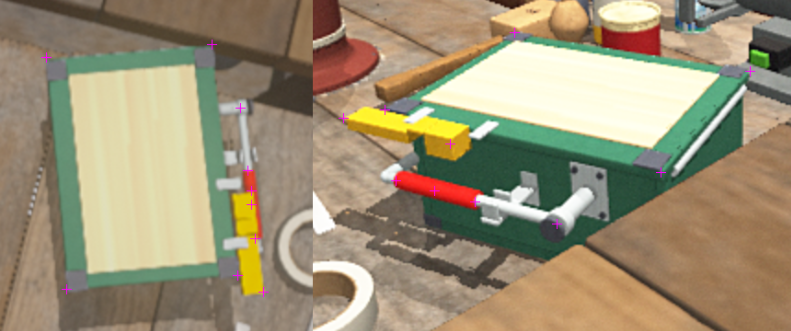

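The overlay fits to about 3 mm: sleeve, pivot and rail marks land on the parts. Next I'll write the move planner.

```bash
cat > plan.py <<'E'
from h import *
import sys
from workcell import env
O=np.array([.5535,-.0985,0]);YAW=.072
C=R.from_euler('z',YAW)
def pose(th,gap,s=.125,ahead=.005,a=30,b=20,back=0,sg=1,up=0):
    """tool pose pushing the rod at angle th from below; contact 'ahead' of the TCP"""
    a,b=np.radians([a,b]);r=np.array([-np.cos(th),0,np.sin(th)])
    t=np.array([np.sin(b)*np.cos(a),np.cos(b)*np.cos(a),-np.sin(a)])
    n=np.cross(t,r);n/=np.linalg.norm(n)
    if n@[np.sin(th),0,np.cos(th)]<0:n=-n
    x=sg*n;M=np.c_[x,np.cross(t,x),t]
    p=np.array([.06,-.138,.086])+s*r-(.0155+gap)*n-(ahead+back)*t+[0,0,up]
    return C.apply(p)+O,C*R.from_matrix(M)
def cur():
    s=env.state();q=s["tcp_rot"];return s,np.array(s["ee_pos"]),R.from_quat([q[1],q[2],q[3],q[0]])
def delta(p,Rt,p0,R0):
    return np.r_[R0.inv().apply(p-p0)*100,(R0.inv()*Rt).as_rotvec(degrees=True)]
def rodangle(s,p):pass
E
python3 - <<'E'
from plan import *
s,p0,R0=cur()
for sg in(1,-1):
    p,Rt=pose(0,.012,back=.12,sg=sg);print(sg,p.round(3),Rt.as_matrix().round(2).tolist(),delta(p,Rt,p0,R0).round(1))
t=dict(np.load("top0.npz"));print(onz(t,[(430,256),(452,234),(474,256),(452,280),(412,298),(442,330)],.02).round(3).tolist())
E
```

```text
1 [ 0.47  -0.359  0.125] [[-0.04, 0.97, 0.24], [0.52, -0.18, 0.83], [0.85, 0.16, -0.5]] [ 37.7 -19.3  11.2  27.2  57.5 -64.5]
-1 [ 0.47  -0.359  0.125] [[0.04, -0.97, 0.24], [-0.52, 0.18, 0.83], [-0.85, -0.16, -0.5]] [ 37.7 -19.3  11.2  62.4 -29.5  97.2]
[[0.448, -0.29, 0.02], [0.5, -0.345, 0.02], [0.447, -0.395, 0.02], [0.391, -0.34, 0.02], [0.35, -0.243, 0.02], [0.275, -0.311, 0.02]]
```

>>> apply_moves --targets "1 4 -2 0 2.4 5.2 -5.8;0.5 8 -4 0 4.8 10.4 -11.6;0 11 -6 1 7.2 15.6 -17.4;0 15 -8 1 9.6 20.8 -23.2;0 18 -9 2 12 26 -29" --squeeze 10

```text
time_s: 0.6
ee_pos: [0.3039, -0.5029, 0.2192]
tcp_rot: [-0.127, 0.902, 0.355, 0.211]
force: [0.0, -0.3, -0.8]
grip_width: 0.708
grasp_force: 0.0
```

Run:
```python
from plan import *
s,p0,R0=cur()
print(s["time_s"],p0.round(3),s["qpos"].round(2),s["grip_width"])
p,Rt=pose(0,.012,back=.12);print(p.round(3),delta(p,Rt,p0,R0).round(1))
```

```text
0.6 [ 0.304 -0.503  0.219] [ 1.39  0.69 -0.35  1.47 -0.24  1.24  0.38] 0.7079923421849689
[ 0.47  -0.359  0.125] [ 14.9   2.   18.5  15.2  31.6 -34.9]
```

>>> apply_moves --targets "0 3 0 3 2.6 5.4 -6;0 6 1 6 5.2 10.8 -12;0 9 1 10 8 16.2 -18;0 12 1.5 13 10.5 21.6 -24;0 15 2 16 13 27 -30"

```text
time_s: 1.1
ee_pos: [0.4613, -0.371, 0.144]
tcp_rot: [-0.247, 0.688, 0.554, 0.397]
force: [1.2, -0.3, 0.4]
grip_width: 0.278
grasp_force: 0.0
```

Run:
```python
from plan import *
s,p0,R0=cur()
print(s["time_s"],p0.round(3),s["qpos"].round(2),s["grip_width"])
p,Rt=pose(0,.012,back=.12);print(p.round(3),delta(p,Rt,p0,R0).round(1))
```

```text
1.1 [ 0.461 -0.371  0.144] [ 1.28  1.03 -0.62  1.38 -0.33  1.34  0.74] 0.27771557235406213
[ 0.47  -0.359  0.125] [-0.8  0.3  2.2  2.2  4.6 -5.2]
```

>>> apply_moves --targets "0 -0.4 0.1 1.1 1.1 2.3 -2.6;0 -0.8 0.3 2.2 2.2 4.6 -5.2;0 -0.8 0.3 2.2 2.2 4.6 -5.2;0 -0.8 0.3 2.2 2.2 4.6 -5.2;0 -0.8 0.3 2.2 2.2 4.6 -5.2"

```text
time_s: 1.6
ee_pos: [0.4694, -0.3603, 0.1274]
tcp_rot: [-0.262, 0.643, 0.582, 0.423]
force: [0.2, 0.4, 0.6]
grip_width: 0.006
grasp_force: 0.0
```

Run:
```python
from plan import *
s,p0,R0=cur()
print(s["time_s"],p0.round(3),s["qpos"].round(2),s["grip_width"],s["force"])
for k in(.12,.06,0):
  p,Rt=pose(0,.012,back=k);print(p.round(3),delta(p,Rt,p0,R0).round(1))
d=env.get_image("scene");cv2.imwrite("pics/s1.png",d["img"][:,:,::-1])
```

```text
1.6 [ 0.469 -0.36   0.127] [ 1.27  1.1  -0.65  1.34 -0.31  1.39  0.81] 0.005991295778328632 [0.20598356 0.41998433 0.62831789]
[ 0.47  -0.359  0.125] [-0.2  0.   0.2  0.1  0.3 -0.1]
[ 0.484 -0.309  0.095] [-0.1 -0.   6.2  0.1  0.3 -0.1]
[ 0.498 -0.259  0.065] [-0.1 -0.  12.2  0.1  0.3 -0.1]
```

View pics/s1.png

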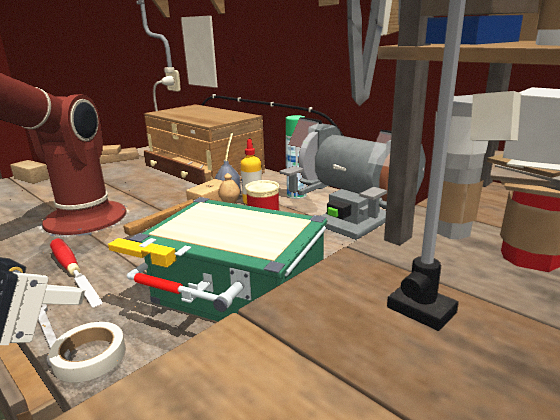

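The scene view shows the closed gripper at the left, fingertips near (85,295), clear of the tape roll and pointing at the sleeve. I'm moving in under the sleeve.

>>> apply_moves --targets "0 -0.2 0 3 0 0 0;0 -0.2 0 6 0 0 0;0 -0.2 0 8.5 0 0 0;0 -0.2 0 10.5 0 0 0;0 -0.2 0 12.2 0 0 0"

```text
time_s: 2.15
ee_pos: [0.4987, -0.2588, 0.0642]
tcp_rot: [-0.263, 0.643, 0.582, 0.423]
force: [0.0, -0.6, -0.4]
grip_width: 0.005
grasp_force: 0.0
```

Run:
```python
from plan import *
s,p0,R0=cur()
print(s["time_s"],p0.round(3),s["qpos"].round(2),s["force"])
p,Rt=pose(0,.012);print(p.round(3),delta(p,Rt,p0,R0).round(1))
d=env.get_image("scene");print(proj(d,[p0,p0+R0.apply([0,0,.019]),p0+R0.apply([.0075,0,.019])]))
cv2.imwrite("pics/s2.png",cv2.resize(d["img"][200:380,0:280,::-1],None,fx=2.5,fy=2.5))
```

```text
2.15 [ 0.499 -0.259  0.064] [ 1.2   1.14 -0.67  1.56 -0.34  1.1   0.85] [ 0.03102479 -0.60685153 -0.4127893 ]
[ 0.498 -0.259  0.065] [ 0.  -0.  -0.1  0.1  0.3 -0. ]
[[147.29464631 300.99844649]
 [157.79081046 301.57788011]
 [158.92001065 296.79104318]]
```

View pics/s2.png

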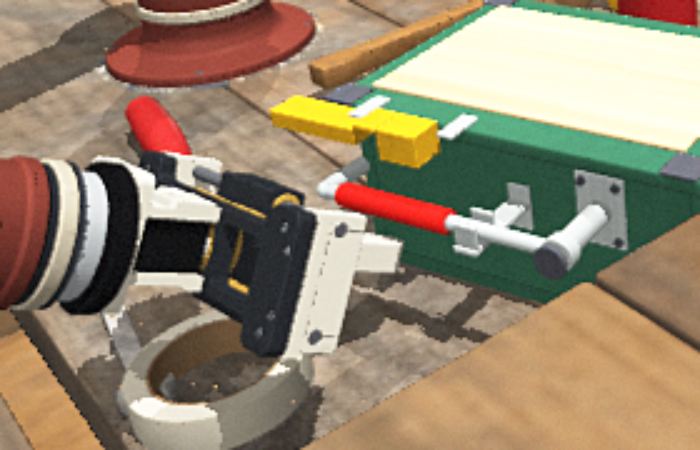

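The fingers, around (385,255) in the crop, lie just below and outside the red sleeve. There is no contact force.

```bash
cat >> plan.py <<'E'
def P(th,gap=0): return pose(th,gap,a=30-12*min(th,1.))
def table(ths,g0=0):
    for u,v in zip(ths[:-1],ths[1:]):
        p0,R0=P(*u);p1,R1=P(*v);print(u,v,delta(p1,R1,p0,R0).round(2),p1.round(3))
E
python3 - <<'E'
from plan import *
print(delta(*P(0,0),*cur()[1:]).round(2))
table([(0,0.),(.15,0.),(.3,0.),(.45,0.),(.6,0.),(.65,0.),(.7,0.),(.75,0.),(.8,0.),(.9,0),(1.,0),(1.1,0)])
E
```

```text
[ 1.12  0.09 -0.38 -0.14  0.03 -0.03]
(0, 0.0) (0.15, 0.0) [ 1.59  0.19 -0.84 -0.19  1.79  8.58] [ 0.497 -0.252  0.093]
(0.15, 0.0) (0.3, 0.0) [ 1.67  0.19 -0.69  0.09  1.8   9.31] [ 0.499 -0.251  0.111]
(0.3, 0.0) (0.45, 0.0) [ 1.74  0.15 -0.52  0.39  1.76  9.95] [ 0.504 -0.249  0.129]
(0.45, 0.0) (0.6, 0.0) [ 1.81  0.08 -0.34  0.7   1.66 10.4 ] [ 0.511 -0.247  0.146]
(0.6, 0.0) (0.65, 0.0) [ 0.61 -0.03 -0.07  0.3   0.52  3.52] [ 0.514 -0.246  0.151]
(0.65, 0.0) (0.7, 0.0) [ 0.62 -0.04 -0.05  0.33  0.5   3.52] [ 0.517 -0.245  0.157]
(0.7, 0.0) (0.75, 0.0) [ 0.62 -0.05 -0.03  0.36  0.48  3.52] [ 0.52  -0.244  0.162]
(0.75, 0.0) (0.8, 0.0) [ 0.62 -0.06 -0.01  0.39  0.46  3.5 ] [ 0.524 -0.244  0.167]
(0.8, 0.0) (0.9, 0) [ 1.25 -0.12  0.03  0.86  0.84  6.92] [ 0.532 -0.242  0.176]
(0.9, 0) (1.0, 0) [ 1.25 -0.15  0.11  0.95  0.73  6.75] [ 0.542 -0.24   0.184]
(1.0, 0) (1.1, 0) [ 1.25 -0.18  0.16 -0.    0.    6.28] [ 0.552 -0.239  0.192]
```

>>> apply_moves --targets "0 0.3 0 -0.1 0 0 0;0 0.6 0 -0.2 0 0 0;0 0.9 0.1 -0.3 0 0 0;0 1.1 0.1 -0.4 0 0 0;0 1.1 0.1 -0.4 0 0 0"

```text
time_s: 2.7
ee_pos: [0.4985, -0.2576, 0.0758]
tcp_rot: [-0.263, 0.643, 0.582, 0.424]
force: [0.3, 0.5, -0.7]
grip_width: 0.004
grasp_force: 0.0
```

>>> apply_moves --targets "0 0.3 0.05 -0.15 0 0.4 1.7;0 0.6 0.1 -0.3 0 0.7 3.4;0 0.9 0.1 -0.5 -0.1 1.1 5.1;0 1.2 0.15 -0.7 -0.2 1.4 6.8;0 1.6 0.2 -0.85 -0.2 1.8 8.6"

```text
time_s: 3.2
ee_pos: [0.4977, -0.2567, 0.0933]
tcp_rot: [-0.302, 0.679, 0.526, 0.413]
force: [-0.9, -3.0, -0.8]
grip_width: 0.007
grasp_force: 1.1
```

>>> apply_moves --targets "0 0.3 0.05 -0.15 0 0.4 1.9;0 0.7 0.1 -0.3 0 0.7 3.7;0 1 0.1 -0.4 0 1.1 5.6;0 1.3 0.15 -0.55 0.1 1.4 7.5;0 1.7 0.2 -0.7 0.1 1.8 9.3"

```text
time_s: 3.7
ee_pos: [0.499, -0.2563, 0.1104]
tcp_rot: [-0.343, 0.714, 0.465, 0.397]
force: [-2.4, -5.9, -6.1]
grip_width: 0.005
grasp_force: 3.9
```

Run:
```python
from plan import *
s,p0,R0=cur()
print(s["time_s"],s["qpos"].round(2),s["force"])
print(delta(*P(.3),p0,R0).round(2))
d=env.get_image("scene")
cv2.imwrite("pics/s3.png",cv2.resize(d["img"][150:350,0:350,::-1],None,fx=2,fy=2))
```

```text
3.7 [ 1.18  1.08 -0.62  1.55 -0.46  1.2   0.58] [-2.41346271 -5.9013333  -6.13249317]
[ 0.31 -0.19  0.43  0.22  0.32 -0.31]
```

View pics/s3.png

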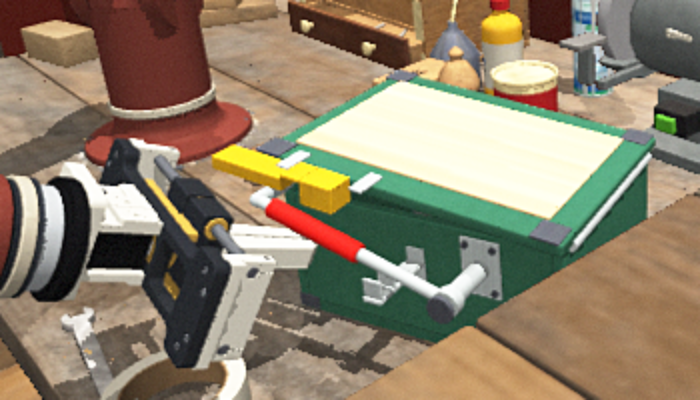

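The rod is out of its clip and the pin is under the rail at (262,198) in the crop. The lid is slightly raised and the fingers are under the sleeve. I'm continuing upward, pressing slightly further in.

>>> apply_moves --targets "0 0.35 0 0 0.1 0.4 2;0 0.7 0.05 0 0.2 0.7 4;0 1.05 0.1 0 0.2 1.1 6;0 1.4 0.1 0 0.3 1.4 8;0 1.75 0.15 -0.1 0.4 1.8 10"

```text
time_s: 4.25
ee_pos: [0.5042, -0.2519, 0.126]
tcp_rot: [-0.385, 0.744, 0.396, 0.374]
force: [-4.4, -8.7, -4.7]
grip_width: 0.003
grasp_force: 4.1
```

>>> apply_moves --targets "0 0.35 0 -0.05 0.1 0.3 2.1;0 0.7 0 -0.1 0.3 0.7 4.2;0 1.1 0.05 -0.15 0.4 1 6.2;0 1.45 0.05 -0.25 0.6 1.3 8.3;0 1.8 0.1 -0.3 0.7 1.7 10.4"

```text
time_s: 4.75
ee_pos: [0.5115, -0.2484, 0.1432]
tcp_rot: [-0.429, 0.768, 0.324, 0.347]
force: [-4.1, -6.6, -3.8]
grip_width: 0.006
grasp_force: 3.5
```

```bash
cat > obs.py <<'E'
from plan import *
from scipy.optimize import minimize_scalar
s,p0,R0=cur()
# rod angle implied by finger contact: n-distance of rod axis to tool axis = 15.5 mm
def err(th):
    r=np.array([-np.cos(th),0,np.sin(th)]);t=C.inv().apply(R0.apply([0,0,1]));q=C.inv().apply(p0-O)-[.06,-.138,.086]
    n=np.cross(t,r);n/=np.linalg.norm(n);n*=np.sign(n@[np.sin(th),0,np.cos(th)]);return (-q@n-.0155)**2
th=minimize_scalar(err,bounds=(0,1.7),method='bounded').x
print("t",s["time_s"],"theta",round(th,3),"F",s["force"].round(1),"q",s["qpos"].round(2))
print("to P(th):",delta(*P(th),p0,R0).round(2))
E
python3 obs.py
```

```text
t 4.75 theta 0.583 F [-4.1 -6.6 -3.8] q [ 1.13  1.04 -0.55  1.53 -0.58  1.29  0.27]
to P(th): [-0.01 -0.23  0.04  0.14 -0.07 -1.59]
```

>>> apply_moves --targets "0 0.17 0 0 0.1 0.15 1;0 0.34 -0.01 -0.05 0.2 0.3 2;0 0.52 -0.03 -0.05 0.3 0.4 3;0 0.7 -0.04 -0.08 0.3 0.6 4;0 0.87 -0.05 -0.1 0.4 0.7 4.9"

```text
time_s: 5.25
ee_pos: [0.5159, -0.2465, 0.1513]
tcp_rot: [-0.449, 0.777, 0.29, 0.332]
force: [-3.2, -5.0, -2.6]
grip_width: 0.005
grasp_force: 2.7
```

```bash
python3 obs.py; python3 -c "
from plan import *
table([(x,0) for x in np.arange(.66,1.5,.06).round(2)])"
```

```text
t 5.25 theta 0.661 F [-3.2 -5.  -2.6] q [ 1.12  1.04 -0.53  1.52 -0.6   1.31  0.19]
to P(th): [-0.   -0.21 -0.02  0.16 -0.05 -0.92]
(np.float64(0.66), 0) (np.float64(0.72), 0) [ 0.74 -0.05 -0.05  0.41  0.6   4.23] [ 0.518 -0.245  0.159]
(np.float64(0.72), 0) (np.float64(0.78), 0) [ 0.75 -0.06 -0.02  0.45  0.56  4.21] [ 0.523 -0.244  0.165]
(np.float64(0.78), 0) (np.float64(0.84), 0) [ 0.75 -0.08  0.01  0.49  0.53  4.18] [ 0.527 -0.243  0.17 ]
(np.float64(0.84), 0) (np.float64(0.9), 0) [ 0.75 -0.09  0.03  0.53  0.49  4.13] [ 0.532 -0.242  0.176]
(np.float64(0.9), 0) (np.float64(0.96), 0) [ 0.75 -0.1   0.06  0.56  0.45  4.07] [ 0.538 -0.241  0.181]
(np.float64(0.96), 0) (np.float64(1.02), 0) [ 0.75 -0.11  0.08  0.39  0.28  3.94] [ 0.544 -0.24   0.186]
(np.float64(1.02), 0) (np.float64(1.08), 0) [ 0.75 -0.12  0.1   0.   -0.    3.77] [ 0.55  -0.239  0.191]
(np.float64(1.08), 0) (np.float64(1.14), 0) [ 0.74 -0.13  0.12 -0.   -0.    3.74] [ 0.556 -0.238  0.195]
(np.float64(1.14), 0) (np.float64(1.2), 0) [ 0.74 -0.14  0.13  0.    0.    3.7 ] [ 0.562 -0.237  0.199]
(np.float64(1.2), 0) (np.float64(1.26), 0) [ 0.74 -0.14  0.15 -0.   -0.    3.66] [ 0.569 -0.237  0.202]
(np.float64(1.26), 0) (np.float64(1.32), 0) [ 0.73 -0.15  0.17 -0.    0.    3.61] [ 0.576 -0.236  0.205]
(np.float64(1.32), 0) (np.float64(1.38), 0) [ 0.73 -0.15  0.19 -0.   -0.    3.57] [ 0.583 -0.235  0.207]
(np.float64(1.38), 0) (np.float64(1.44), 0) [ 0.72 -0.15  0.2   0.    0.    3.52] [ 0.591 -0.234  0.21 ]
```

>>> apply_moves --targets "0 0.15 -0.01 -0.01 0.1 0.1 0.8;0 0.3 -0.02 -0.02 0.2 0.2 1.7;0 0.45 -0.03 -0.03 0.2 0.3 2.5;0 0.6 -0.04 -0.04 0.3 0.5 3.4;0 0.75 -0.05 -0.05 0.4 0.6 4.2"

```text
time_s: 5.75
ee_pos: [0.5195, -0.2445, 0.1574]
tcp_rot: [-0.466, 0.784, 0.261, 0.318]
force: [-4.3, -3.7, -3.8]
grip_width: 0.004
grasp_force: 3.1
```

```bash
python3 obs.py
```

```text
t 5.75 theta 0.72 F [-4.3 -3.7 -3.8] q [ 1.1   1.03 -0.52  1.52 -0.62  1.33  0.12]
to P(th): [-0.   -0.15 -0.12  0.01 -0.03 -0.94]
```

>>> apply_moves --targets "0 0.15 -0.01 -0.02 0.1 0.1 0.8;0 0.3 -0.02 -0.04 0.2 0.2 1.7;0 0.45 -0.03 -0.06 0.2 0.3 2.5;0 0.6 -0.04 -0.08 0.3 0.5 3.4;0 0.75 -0.05 -0.1 0.4 0.6 4.2"

```text
time_s: 6.25
ee_pos: [0.5244, -0.2438, 0.164]
tcp_rot: [-0.482, 0.789, 0.231, 0.304]
force: [-4.6, -1.5, -4.7]
grip_width: 0.001
grasp_force: 3.2
```

```bash
python3 obs.py
```

```text
t 6.25 theta 0.787 F [-4.6 -1.5 -4.7] q [ 1.09  1.03 -0.51  1.51 -0.65  1.35  0.05]
to P(th): [-0.   -0.17 -0.08  0.08 -0.06 -0.37]
```

>>> apply_moves --targets "0 0.15 -0.02 0 0.1 0.1 0.8;0 0.3 -0.03 0 0.2 0.2 1.7;0 0.45 -0.05 0 0.3 0.3 2.5;0 0.6 -0.06 0 0.4 0.4 3.3;0 0.75 -0.08 0 0.5 0.5 4.2"

```text
time_s: 6.75
ee_pos: [0.526, -0.2433, 0.1668]
tcp_rot: [-0.497, 0.795, 0.202, 0.285]
force: [-10.9, -2.5, -10.5]
grip_width: 0.005
grasp_force: 7.6
```

```bash
python3 obs.py
```

```text
t 6.75 theta 0.812 F [-10.9  -2.5 -10.5] q [ 1.08  1.03 -0.49  1.5  -0.66  1.37 -0.02]
to P(th): [-0.01 -0.12 -0.07 -0.25  0.09 -2.98]
```

Run:
```python
from plan import *
d=env.get_image("scene");np.savez("s4.npz",**d);cv2.imwrite("pics/s4.png",cv2.resize(d["img"][110:330,60:350,::-1],None,fx=2.7,fy=2.7,interpolation=cv2.INTER_CUBIC))
```

```text
(no output)
```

View pics/s4.png

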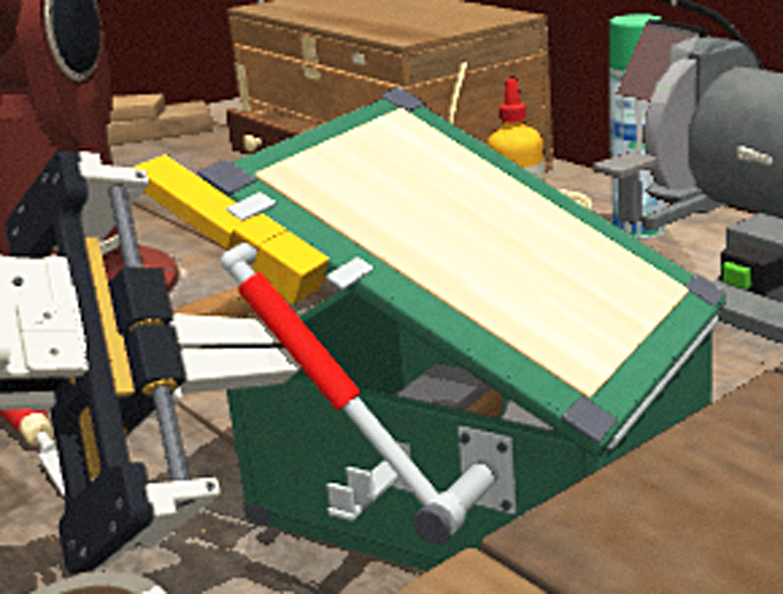

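Run:
```python
from plan import *
d=dict(np.load("s4.npz"));f=chest(O,YAW)
for th in(.78,.812,.84):
    pin=np.array([.06-.175*np.cos(th),.086+.175*np.sin(th)])-[.13,.116]
    L=np.hypot(*pin);al=np.arctan2(pin[1],-pin[0])
    for nm,off in(("on",.006),("in",-.006)):
        phi=al+np.arcsin(off/L)
        def lid(x,y,z):return f(np.array([.13+x*np.cos(phi)+z*np.sin(phi),y,.116-x*np.sin(phi)+z*np.cos(phi)]))
        q=proj(d,[lid(-.272,-.1,.012),lid(-.272,.1,.012),lid(-.17,-.127,.012),lid(-.294,-.127,.012),f([.06-.175*np.cos(th),-.138,.086+.175*np.sin(th)])])
        print(th,nm,"phi",round(phi,3),"dist",round(np.sqrt(L**2-off**2),4),((q-[60,110])*2.7).round(0).tolist())
```

```text
0.78 on phi 0.474 dist 0.2155 [[199.0, 165.0], [402.0, 82.0], [309.0, 284.0], [133.0, 158.0], [221.0, 270.0]]
0.78 in phi 0.419 dist 0.2155 [[193.0, 186.0], [395.0, 99.0], [304.0, 297.0], [127.0, 182.0], [221.0, 270.0]]
0.812 on phi 0.499 dist 0.2136 [[202.0, 156.0], [405.0, 74.0], [312.0, 278.0], [136.0, 148.0], [226.0, 264.0]]
0.812 in phi 0.443 dist 0.2136 [[196.0, 177.0], [398.0, 91.0], [306.0, 291.0], [130.0, 171.0], [226.0, 264.0]]
0.84 on phi 0.521 dist 0.212 [[205.0, 147.0], [408.0, 67.0], [314.0, 273.0], [139.0, 138.0], [230.0, 259.0]]
0.84 in phi 0.464 dist 0.212 [[198.0, 169.0], [401.0, 85.0], [308.0, 286.0], [132.0, 162.0], [230.0, 259.0]]
```

The crop shows the pin at the junction in the yellow rail, near (237,258). The lid corners at (200,175) and (400,88) match the "pin in slot" prediction, and the force has risen, so the pin is in and against the stop. I'm easing it back down.

>>> apply_moves --targets "0 -0.15 0 0 0 0 0;0 -0.3 0 0 0 0 0;0 -0.45 0 0 0 0 0;0 -0.6 0 0 0 0 0;0 -0.75 0 0 0 0 0"

```text
time_s: 7.3
ee_pos: [0.5251, -0.2433, 0.1657]
tcp_rot: [-0.496, 0.793, 0.201, 0.291]
force: [-2.5, 0.7, -3.7]
grip_width: 0.008
grasp_force: 1.8
```

```bash
python3 obs.py
```

```text
t 7.3 theta 0.801 F [-2.5  0.7 -3.7] q [ 1.09  1.03 -0.49  1.51 -0.66  1.36 -0.01]
to P(th): [-0.   -0.11 -0.09 -0.22 -0.59 -3.42]
```

>>> apply_moves --targets "0 -0.15 0 0 0 0 0;0 -0.3 0 0 0 0 0;0 -0.45 0 0 0 0 0;0 -0.6 0 0 0 0 0;0 -0.6 0 0 0 0 0"

```text
time_s: 7.8
ee_pos: [0.5195, -0.2439, 0.161]
tcp_rot: [-0.496, 0.793, 0.201, 0.29]
force: [-0.2, 0.7, -4.9]
grip_width: 0.007
grasp_force: 2.0
```

```bash
python3 obs.py
```

```text
t 7.8 theta 0.743 F [-0.2  0.7 -4.9] q [ 1.09  1.03 -0.49  1.52 -0.66  1.36  0.  ]
to P(th): [ 0.02  0.05 -0.05 -0.67 -1.01 -7.58]
```

>>> apply_moves --targets "0 -0.1 0 0 0 0 0;0 -0.2 0 0 0 0 0;0 -0.3 0 0 0 0 0;0 -0.4 0 0 0 0 0;0 -0.5 0 0 0 0 0"

```text
time_s: 8.3
ee_pos: [0.5159, -0.2442, 0.1577]
tcp_rot: [-0.496, 0.794, 0.201, 0.29]
force: [-0.7, 1.4, -4.3]
grip_width: 0.004
grasp_force: 1.7
```

```bash
python3 obs.py
```

```text
t 8.3 theta 0.704 F [-0.7  1.4 -4.3] q [ 1.1   1.03 -0.49  1.52 -0.66  1.35  0.01]
to P(th): [  0.04   0.16  -0.03  -0.91  -1.38 -10.3 ]
```

Run:
```python
from plan import *
d=env.get_image("scene");np.savez("s5.npz",**d);cv2.imwrite("pics/s5.png",cv2.resize(d["img"][110:330,60:350,::-1],None,fx=2.7,fy=2.7,interpolation=cv2.INTER_CUBIC))
f=chest(O,YAW)
for th in(.70,.75,.8):
    pin=np.array([.06-.175*np.cos(th),.086+.175*np.sin(th)])-[.13,.116]
    L=np.hypot(*pin);al=np.arctan2(pin[1],-pin[0])
    for nm,off in(("on",.006),("in",-.006)):
        phi=al+np.arcsin(off/L)
        def lid(x,y,z):return f(np.array([.13+x*np.cos(phi)+z*np.sin(phi),y,.116-x*np.sin(phi)+z*np.cos(phi)]))
        q=proj(d,[lid(-.272,-.1,.012),lid(-.272,.1,.012),f([.06-.175*np.cos(th),-.138,.086+.175*np.sin(th)])])
        print(th,nm,"phi",round(phi,3),"dist",round(np.sqrt(L**2-off**2),4),((q-[60,110])*2.7).round(0).tolist())
```

```text
0.7 on phi 0.413 dist 0.2199 [[193.0, 188.0], [395.0, 101.0], [211.0, 285.0]]
0.7 in phi 0.358 dist 0.2199 [[188.0, 209.0], [389.0, 119.0], [211.0, 285.0]]
0.75 on phi 0.451 dist 0.2172 [[196.0, 174.0], [399.0, 89.0], [217.0, 275.0]]
0.75 in phi 0.396 dist 0.2172 [[191.0, 195.0], [393.0, 106.0], [217.0, 275.0]]
0.8 on phi 0.49 dist 0.2143 [[201.0, 159.0], [404.0, 77.0], [224.0, 266.0]]
0.8 in phi 0.434 dist 0.2143 [[195.0, 180.0], [397.0, 94.0], [224.0, 266.0]]
```

View pics/s5.png

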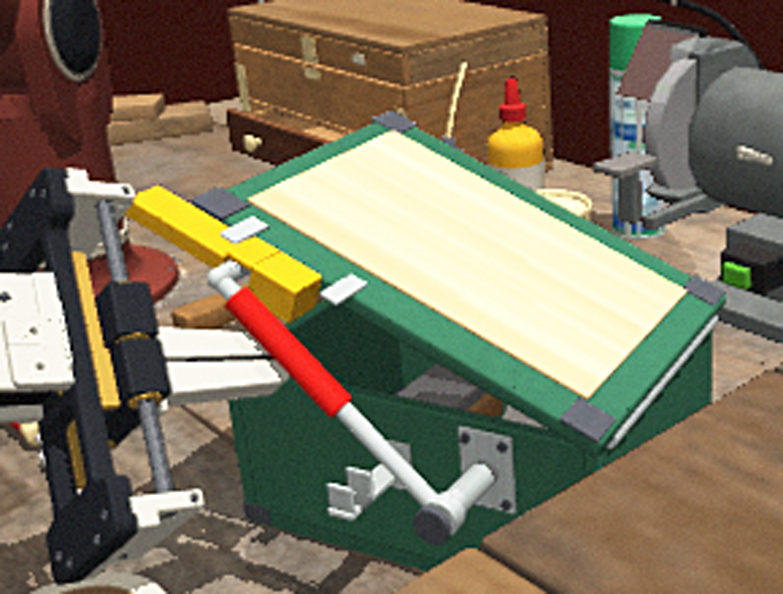

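The pin is still at the slot junction, about (222,275), with the lid at about 0.385 rad. That fits the pin nearing the slot's front wall. I'm lowering a little more.

>>> apply_moves --targets "0 -0.1 0 0 0 0 0;0 -0.2 0 0 0 0 0;0 -0.3 0 0 0 0 0;0 -0.4 0 0 0 0 0;0 -0.4 0 0 0 0 0"

```text
time_s: 8.85
ee_pos: [0.5131, -0.2443, 0.1558]
tcp_rot: [-0.496, 0.793, 0.201, 0.29]
force: [0.1, -0.0, -2.3]
grip_width: -0.0
grasp_force: 0.9
```

```bash
python3 obs.py
```

```text
t 8.85 theta 0.679 F [ 0.1 -0.  -2.3] q [ 1.1   1.04 -0.49  1.53 -0.66  1.35  0.02]
to P(th): [  0.07   0.29  -0.    -1.11  -1.7  -12.  ]
```

>>> apply_moves --targets "0 -0.1 0 0 0 0 0;0 -0.2 0 0 0 0 0;0 -0.3 0 0 0 0 0;0 -0.4 0 0 0 0 0;0 -0.4 0 0 0 0 0"

```text
time_s: 9.35
ee_pos: [0.5098, -0.2444, 0.1526]
tcp_rot: [-0.496, 0.793, 0.201, 0.29]
force: [0.5, -0.6, 0.3]
grip_width: 0.005
grasp_force: 0.0
```

```bash
python3 obs.py;python3 - <<'E'
from plan import *
d=env.get_image("scene");np.savez("s6.npz",**d);a=dict(np.load("s5.npz"))["img"]
# lid-corner vertical shift since s5: wood inlay edges
g=[cv2.cvtColor(x,cv2.COLOR_RGB2GRAY) for x in(a,d["img"])]
for n,(x,y) in dict(far=(203,153),right=(140,185),railend=(112,188),pin=(142,212),sleeve=(165,240)).items():
    T=g[0][y-8:y+9,x-8:x+9];S=g[1][y-14:y+15,x-14:x+15]
    m=cv2.matchTemplate(S,T,cv2.TM_CCOEFF_NORMED);k=cv2.minMaxLoc(m);print(n,k[3][0]-6,k[3][1]-6,round(k[1],2))
E
```

```text
t 9.35 theta 0.643 F [ 0.5 -0.6  0.3] q [ 1.1   1.04 -0.49  1.54 -0.65  1.35  0.02]
to P(th): [  0.12   0.42   0.    -1.34  -2.01 -14.56]
far 0 2 0.96
right -1 2 0.96
railend 2 4 0.79
pin -1 2 0.93
sleeve -2 3 0.8
```

The force is now zero and the lid has settled only about 2 px. The rod is self-supporting, so I'm backing off clear of it.

>>> apply_moves --targets "0 -0.3 0 0 0 0 0;0 -0.6 0 0 0 0 0;0 -1 0 0 0 0 0;0 -1 0 0 0 0 0;0 -1 0 0 0 0 0"

```text
time_s: 9.9
ee_pos: [0.5022, -0.2449, 0.1458]
tcp_rot: [-0.496, 0.794, 0.201, 0.29]
force: [0.2, -0.7, -0.3]
grip_width: 0.005
grasp_force: 0.0
```

>>> apply_moves --targets "0 0 0 -2 0 0 0;0 0 0 -5 0 0 0;0 0 0 -8 0 0 0;0 0 0 -11 0 0 0;0 0 0 -14 0 0 0"

```text
time_s: 10.4
ee_pos: [0.4656, -0.3722, 0.1942]
tcp_rot: [-0.496, 0.794, 0.201, 0.29]
force: [0.9, -0.8, 0.3]
grip_width: 0.003
grasp_force: 0.0
```

>>> apply_moves --targets "0 0 0 0 0 0 0;0 0 0 0 0 0 0;0 0 0 0 0 0 0;0 0 0 0 0 0 0;0 0 0 0 0 0 0"

```text
time_s: 10.9
ee_pos: [0.4662, -0.3701, 0.1936]
tcp_rot: [-0.497, 0.793, 0.202, 0.289]
force: [-0.5, -1.0, 0.5]
grip_width: 0.005
grasp_force: 0.0
```

Run:
```python
from plan import *
d=env.get_image("scene");t=env.get_image("top")
a=cv2.resize(d["img"][110:330,60:350,::-1],(580,440));b=cv2.resize(t["img"][100:400,90:500,::-1],None,fx=.5,fy=.5)
o=np.zeros((440,790,3),np.uint8);o[:,:580]=a;o[:150,582:787]=b;cv2.imwrite("pics/s7.png",o)
```

```text
(no output)
```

View pics/s7.png

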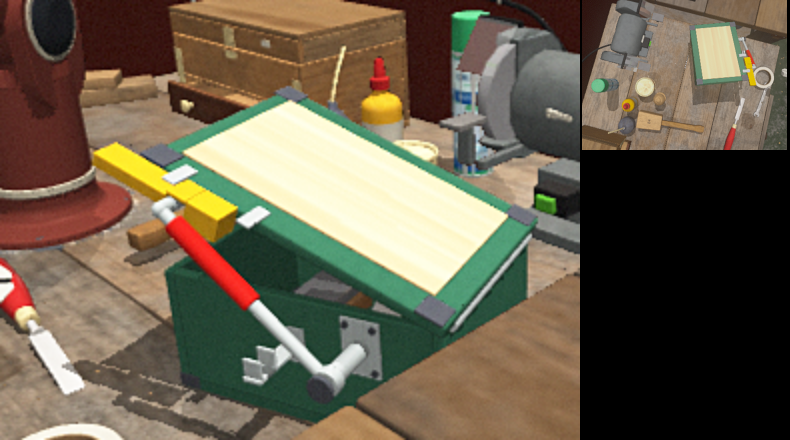

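The lid stands open with the rod's pin in the rail slot at about (163,208). The arm is clear and the other things stand where they were.

```bash
python3 -c "
from workcell import env
print(env.job_done())"
```

```text
the job is handed in; nothing more can be done
None
```

The chest lid is propped open at about 0.37 rad, resting on the rod with its pin in the rail's slot. The arm is clear, the surrounding things were not touched, and the job was handed in at about 11 s.

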